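Find the loose cap bolt on the vacuum filtration manifold and hold its cap open

ROBOT

A 6-joint arm with a two-finger parallel gripper is mounted at the origin on the work surface; the furniture and walls round the work are solid. World frame = base frame: x ahead of the robot, y to its left, z up, the work surface at z = 0. Lengths are in mm, angles in rad, forces in N, time in s.
With the tool pointing down it reaches from about 350 to 975 mm from the base axis. Payload 7.1 kg.
Tool frame: the origin (TCP) lies midway between the tips of the shut fingers; the grasp point (between the pads) lies ctrl.grip_point_offset behind it (ctrl.grip_point_offset is the distance from the TCP to the grasp point, in mm); z points along the fingers, y is the line along which they close (so a half turn about z gives the same grasp; the last joint's range is limited). The gripper opens to 88 mm and grips with 3 to 60 N. Pads are 20 mm wide; open, the fingers measure 115 mm over their backs; the gripper's body (75 mm by 178 mm) begins 61 mm behind the grasp point.
Start: joints at [-0.019, 0.423, 1.63, -0, 1.089, -0.019], TCP at [624.984, 0.026, 222.675] pointing down, gripper open.
Joint ranges: [-3, 3], [-0.9, 2.11], [0.09, 2.58], [-1.31, 4.45], [0.11, 2.69], [-2.54, 2.54]. Speed limits (rad/s): [2.39, 2.39, 3.01, 3.14, 3.14, 3.14].

INTERFACE

Orientations are given as a rotation vector (axis times angle).
In Python, from workcell import ctrl gives the robot as it stands.
- The arm moves only by the tool apply_moves, never from a script. Its argument "targets" is a list of rows, each an object of numbers: "tx", "ty", "tz": the shift along the world's x, y, z in m; "spin": the turn about the world's z in degrees. In form: [{"tx": .., "ty": .., "tz": .., "spin": ..}, ...]. A call has exactly 8 rows; each row is the pose to reach, as a shift and turn from the pose commanded when the call began; what a row does not reach only later rows make up. A row lasts 1/10 s, in which the tool goes at most 50 mm and 8.59 degrees, less where a joint would pass 70% of its speed; a pose out of reach is approached as far as the arm can. A call with a gripper value outside its range is refused whole. "gripper" is the closure, from -1 (fully open) to 1 (shut), set as the call begins (left out, the last holds). The fingers move at their own pace and stop on an object; the grip force is fixed at half the most. Time passes only in rows, so rows that repeat a pose let the fingers close, or fill a call up. It gives the time, the measured TCP pose, the force, the opening and the grip force at its end, in the units of the state.
- ctrl.get_obs(): the state, without advancing time (a new reading comes with each control period).
- ctrl.get_image(name): name is "scene" or "side" or "wrist"; returns the picture (384x512x3 uint8, red, green, blue); there is no depth.
- ctrl.get_calibration(name): a dict with "fov_y" (degrees; the focal length in pixels is half the picture's height over the tangent of half this angle, whatever the lens; pixels are square), "cx", "cy" (the principal point, pixels), "rvec" (rotation vector, rad) and "tvec" (3), from world to camera coordinates, as OpenCV has them. Camera axes: x right, y down, z forward; pixel columns grow to the right and rows downward; lengths in mm; the calibration is good to about 2 mm. A picture is of the moment at which its call begins: read the wrist's pose just before it. get_calibration takes no time and is no camera call; for the wrist camera it gives the pose at the moment of the call.
- ctrl.close_job(): hands the job in; it is judged then, once.
Trained networks look in the newest picture that a camera, given by its name, has taken for a name from the list of things; names that differ only in an ending like _2 or _b are one class to them, and where a whole thing is asked for, a point or a joint stands for the part that bears it (a point fixed in the world has none). Each returns a list of dicts, best first, with "score" (0 to 1); they miss things now and then, are a little off and sometimes report something else, mostly with a low value. They report only what shows in the picture. A call takes as long as a camera call.
- ctrl.outline_of(name, camera): "pixels" (384x512 bool, what is visible of it) and "box" ([left, top, right, bottom] in pixels, round what is visible of it).
- ctrl.pinpoint(name, camera): "uv" ([column, row] in pixels: a listed point, or the origin of a listed thing).
The state is a dict: "t": time; "qpos": joint angles; "qvel": joint speeds; "joint_torque": joint torques, N m; "ee_pos": TCP position; "orientation": TCP orientation; "ft_force": force on the tool from outside, world axes, zero at the start; "moment": the same for the moment, N m; "width": finger opening in mm; "grasp_force": force on a finger pad.
Only numpy, scipy, OpenCV 4.12 (cv2) and the standard library are available. Lean on these libraries where they do the work, as an engineer would, in place of code of your own. Each camera call takes 0.05 s, during which the arm holds its last target. There are 200 camera calls.

TASK

The three-place filtration manifold leaks at one station: first shut its vacuum cock fully, lever square across the tube towards the side with the bolts. Then press the knurled cap bolts down from above, one after another, until you find the loose one that gives under the finger; do not pull up on a locked one. Lift the hinged cap of the loose bolt well open, at least 45 degrees, and finish while holding it up with the fingers for the seal to be inspected, leaving the vials, carton and tweezers where they are.

Things in the scene. Friction and masses are not known exactly. Their poses are not given: they have to be found in the camera images.
- manifold: three-place vacuum filtration manifold, fixed: stainless tube, 40 mm across, 236 mm long, axis 42 mm above the table, on two feet. Origin on the table under the tube's middle; x along the tube to the far end with the brass cock and black hose, y level, to the side with the bolts, z up. Three filter stations stand on the tube at x = -80, 0 and +80 mm.
- cock (a joint): lever of the brass vacuum cock, rad: 0 = open (lever in line with the tube, pointing to the manifold's +x), 1.571 = shut (square across it, pointing to +y, the bolt side); a stop at either end. It turns about an upright axis at manifold x = 135, y = 0 mm; some 3 N on its grey grip turns it; it stays where it is left. Starts at 0 to 0.3.
- cock_pivot (a point): centre of the lever's hub, on its upright turning axis, 69 mm above the table, at half the lever's thickness
- cock_tip (a point): outer end of the lever, 50 mm from the turning axis, same height. The grey grip covers the outer 34 mm of the lever; it is 14 mm wide and 10 mm thick (64 to 74 mm above the table); brass and hose below it reach 59 mm above the table.
- station_a: filter station a: a stainless bowl 52 mm across on the manifold tube, with its hinged cap and bolt; fixed. Origin on its upright axis 60 mm above the table, axes parallel to the manifold's. The three look alike and stand on the tube in any order.
- cap_a (a joint): opening of this cap (52 mm disc, front tongue with the bolt), rad, 0 = shut. Hinge axis along the manifold's x, on the side away from the bolts: station y = -34, z = +41 mm. Opening swings the bolt up and over towards the hinge. If the bolt is loose the cap lifts freely to a stop at 1.4 and falls shut when let go (0.15 kg with bolt); if locked it does not open.
- bolt_a (a joint): how far this bolt is pressed down along its axis, m. A loose bolt sinks 5 mm against a soft spring (1 to 2.3 N) and springs back; a locked one is solid (under 0.5 mm) and at rest stands exactly as high as a loose one. Pulling a locked bolt up stretches it (negative, 1 mm for 7 N).
- head_a (a point): centre of the top of this bolt's knurled round steel head, 22 mm across, 14 mm high, upright; 127 mm above the table with the cap shut, at station x = 0, y = +46 mm, 80 mm from the hinge axis. Below the head 6 mm of shank, then the tongue, 18 mm wide along the tube; fingers can pass down on both sides along the tube. The next heads are 80 mm away.
- station_b: filter station b: a stainless bowl 52 mm across on the manifold tube, with its hinged cap and bolt; fixed. Origin on its upright axis 60 mm above the table, axes parallel to the manifold's. The three look alike and stand on the tube in any order.
- cap_b (a joint): opening of this cap (52 mm disc, front tongue with the bolt), rad, 0 = shut. Hinge axis along the manifold's x, on the side away from the bolts: station y = -34, z = +41 mm. Opening swings the bolt up and over towards the hinge. If the bolt is loose the cap lifts freely to a stop at 1.4 and falls shut when let go (0.15 kg with bolt); if locked it does not open.
- bolt_b (a joint): how far this bolt is pressed down along its axis, m. A loose bolt sinks 5 mm against a soft spring (1 to 2.3 N) and springs back; a locked one is solid (under 0.5 mm) and at rest stands exactly as high as a loose one. Pulling a locked bolt up stretches it (negative, 1 mm for 7 N).
- head_b (a point): centre of the top of this bolt's knurled round steel head, 22 mm across, 14 mm high, upright; 127 mm above the table with the cap shut, at station x = 0, y = +46 mm, 80 mm from the hinge axis. Below the head 6 mm of shank, then the tongue, 18 mm wide along the tube; fingers can pass down on both sides along the tube. The next heads are 80 mm away.
- station_c: filter station c: a stainless bowl 52 mm across on the manifold tube, with its hinged cap and bolt; fixed. Origin on its upright axis 60 mm above the table, axes parallel to the manifold's. The three look alike and stand on the tube in any order.
- cap_c (a joint): opening of this cap (52 mm disc, front tongue with the bolt), rad, 0 = shut. Hinge axis along the manifold's x, on the side away from the bolts: station y = -34, z = +41 mm. Opening swings the bolt up and over towards the hinge. If the bolt is loose the cap lifts freely to a stop at 1.4 and falls shut when let go (0.15 kg with bolt); if locked it does not open.
- bolt_c (a joint): how far this bolt is pressed down along its axis, m. A loose bolt sinks 5 mm against a soft spring (1 to 2.3 N) and springs back; a locked one is solid (under 0.5 mm) and at rest stands exactly as high as a loose one. Pulling a locked bolt up stretches it (negative, 1 mm for 7 N).
- head_c (a point): centre of the top of this bolt's knurled round steel head, 22 mm across, 14 mm high, upright; 127 mm above the table with the cap shut, at station x = 0, y = +46 mm, 80 mm from the hinge axis. Below the head 6 mm of shank, then the tongue, 18 mm wide along the tube; fingers can pass down on both sides along the tube. The next heads are 80 mm away.
- tweezers: steel tweezers, 125 mm long, lying flat on the bolt side of the manifold; a bystander. Origin at the centre of its underside.
- flip_vial_0: clear flip-lid vial, 50 mm across, 90 mm high, on the hinge side; a bystander. Origin at the centre of its underside.
- flip_vial_1: second clear flip-lid vial like it; a bystander. Origin at the centre of its underside.
- filter_carton: small white carton of filters, 50 x 52 x 85 mm, on the hinge side near the far end; a bystander. Origin at the centre of its underside.

How it is judged:
By the outcome, as a careful person would: the job done as asked, in the order asked, and still so for the second after the job is handed in, while the arm keeps its last pose, push and grip.
It also fails if it takes over 58 s, if anything falls off the work surface, if the arm or the gripper's body presses on something with over 40 N, if the wrist force passes 120 N, or if a joint passes its speed limit or range.

## Working session

There is one attempt and no reset: what is moved stays moved. The work goes in short steps, Python scripts to look and compute and a tool call to move; the robot and the scene stay as the last step left them, time stands still between calls to the robot, and variables do not carry over. Pictures are saved under pics/ and viewed, at most 10 in all, crops included, and the job is handed in when it is done.

Besides the shell and the picture viewer there is one more tool, called as name(argument=value, ...), one argument or row to a line, values as JSON. apply_moves: Moves the arm, as the interface text tells. Its arguments: {"type":"object","properties":{"targets":{"type":"array"},"gripper":{"type":"number"}},"required":["targets"]}

```bash
mkdir -p pics
cat > h.py <<'E'
import numpy as np, cv2
from workcell import ctrl
def cal(n):
    c=ctrl.get_calibration(n); f=192/np.tan(np.radians(c['fov_y'])/2)
    K=np.array([[f,0,c['cx']],[0,f,c['cy']],[0,0,1]]); R=cv2.Rodrigues(np.array(c['rvec'],float))[0]
    return K,R,np.array(c['tvec'],float)
def ray(n,uv,C=None):
    K,R,t=C or cal(n); d=R.T@np.linalg.inv(K)@np.array([uv[0],uv[1],1.]); return -R.T@t,d/np.linalg.norm(d)
def onz(n,uv,z,C=None):
    o,d=ray(n,uv,C); return o+d*(z-o[2])/d[2]
def tri(rays):
    A=0;b=0
    for o,d in rays:
        P=np.eye(3)-np.outer(d,d); A=A+P; b=b+P@o
    p=np.linalg.solve(A,b); return p,[round(float(np.linalg.norm((np.eye(3)-np.outer(d,d))@(p-o))),1) for o,d in rays]
def proj(n,p,C=None):
    K,R,t=C or cal(n); q=K@(R@np.array(p,float)+t); return q[:2]/q[2]
E
python3 - <<'E'
from h import *
np.set_printoptions(precision=1,suppress=True)
ims=[]
for n in ['scene','side']:
    im=ctrl.get_image(n); ims.append(im[:,:,::-1])
    for k,z in [('head_a',127),('cock_pivot',69),('cock_tip',69),('station_a',60),('manifold',0)]:
        for r in ctrl.pinpoint(k,n): print(n,k,round(r['score'],2),np.array(r['uv']),onz(n,r['uv'],z))
    print(n,ray(n,[256,192]))
ctrl.get_image('wrist')
im=np.vstack(ims); cv2.imwrite('pics/a.png',cv2.resize(im,(0,0),fx=.78,fy=.78)); 
o=ctrl.get_obs();print(o)
E
```

```text
scene head_a 0.56 [201.8 176.3] [ 464.9 -245.5  127. ]
scene head_a 0.47 [155.8 190.5] [ 373.8 -223.3  127. ]
scene head_a 0.44 [233. 164.] [ 539.3 -253.8  127. ]
scene cock_pivot 0.62 [269.4 197.5] [ 564.2 -332.    69. ]
scene cock_pivot 0.17 [290.1 182.2] [ 637.3 -323.3   69. ]
scene cock_tip 0.5 [289.9 184.6] [ 629.7 -329.4   69. ]
scene station_a 0.93 [172.8 232.6] [ 365.7 -273.6   60. ]
scene station_a 0.67 [208.8 217.3] [ 442.8 -285.1   60. ]
scene station_a 0.63 [247.2 201.7] [ 531.6 -300.4   60. ]
scene manifold 0.57 [216.7 244.4] [ 444.1 -300.7    0. ]
scene (array([  22.1, -854.2,  571.8]), array([ 0.6,  0.6, -0.5]))
side head_a 0.69 [180.8 165.4] [ 371.7 -213.   127. ]
side head_a 0.6 [223.4 169.8] [ 455.7 -243.2  127. ]
side head_a 0.52 [260.3 171.9] [ 527.3 -260.9  127. ]
side cock_pivot 0.75 [288.9 209.2] [ 577.  -313.7   69. ]
side cock_tip 0.58 [313. 211.] [ 622.2 -325.9   69. ]
side station_a 0.85 [263.3 209.6] [ 529.6 -294.2   60. ]
side station_a 0.81 [220.5 207.9] [ 445.9 -277.7   60. ]
side station_a 0.66 [181.7 204.1] [ 369.4 -253.5   60. ]
side manifold 0.69 [219.3 207.4] [ 448.5 -170.4    0. ]
side manifold 0.32 [262.8 211.1] [ 543.5 -198.     0. ]
side (array([  406.6, -1083.5,   521.3]), array([ 0.1,  0.9, -0.5]))
{'t': 0.65, 'qpos': array([-0. ,  0.4,  1.6, -0. ,  1.1, -0. ]), 'qvel': array([-0.,  0.,  0., -0.,  0.,  0.]), 'joint_torque': array([ -0. , -54.4, -27.4,   0.1,   0. ,  -0. ]), 'ee_pos': array([625. ,   0. , 222.7]), 'orientation': array([2.2, 2.2, 0. ]), 'ft_force': array([ 0.4, -0. , -0.6]), 'moment': array([0., 0., 0.]), 'grasp_force': 0.0, 'width': 88.10556443762478}
```

View pics/a.png

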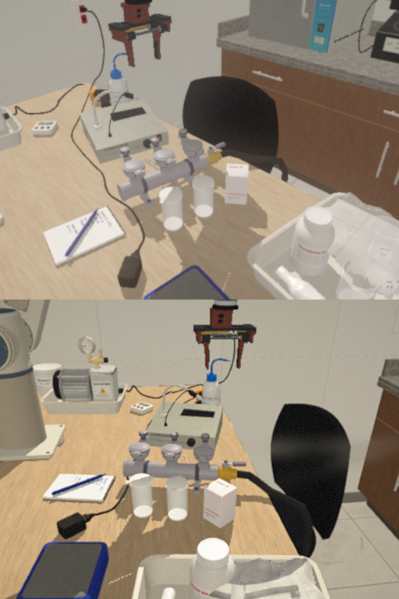

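The pictures show the manifold running nearly along world x at y ≈ -280. The cock is at the far end (about side 289,209), the bolts are on the +y side, and a low instrument stands behind them. Next I triangulate and fit the manifold pose.

```bash
cat > fit.py <<'E'
from h import *
from scipy.optimize import least_squares
np.set_printoptions(precision=1,suppress=True)
# manifold-frame points
M={'head_a':[(x,46,127) for x in(-80,0,80)],'station_a':[(x,0,60) for x in(-80,0,80)],'cock_pivot':[(135,0,69)]}
def world(p,m):
    c,s=np.cos(p[2]),np.sin(p[2]); return np.array([p[0]+c*m[0]-s*m[1],p[1]+s*m[0]+c*m[1],m[2]])
def fit(obs,p0,free=True):
    # obs: (C, kind, uv)
    def res(p):
        r=[]
        for C,k,uv in obs:
            e=min((proj(None,world(p,m)+[0,0,p[3]],C)-uv for m in M[k]),key=np.linalg.norm); r+=list(e)
        return r
    s=least_squares(res,p0,loss='soft_l1',f_scale=2); return s.x,np.array(res(s.x)).reshape(-1,2)
E
python3 - <<'E'
from fit import *
S,D=cal('scene'),cal('side')
o=dict(head=[((201.8,176.3),(223.4,169.8)),((155.8,190.5),(180.8,165.4)),((233,164),(260.3,171.9))],
 station=[((172.8,232.6),(181.7,204.1)),((208.8,217.3),(220.5,207.9)),((247.2,201.7),(263.3,209.6))],
 pivot=[((269.4,197.5),(288.9,209.2))],tip=[((289.9,184.6),(313,211))])
obs=[]
for k,v in o.items():
    for a,b in v:
        print(k,*tri([ray(0,a,S),ray(0,b,D)]))
        kk={'head':'head_a','station':'station_a','pivot':'cock_pivot'}.get(k)
        if kk: obs+=[(S,kk,a),(D,kk,b)]
p,r=fit(obs,[445,-285,-0.2,0]); print(p,np.degrees(p[2])); print(r)
for m in [(-80,46,127),(0,46,127),(80,46,127),(135,0,69),(185,0,69)]: print(m,world(p,m))
# instrument height region
K=ctrl.get_image('side'); cv2.imwrite('pics/b.png',cv2.resize(K[130:260,120:360,::-1],None,fx=3,fy=3,interpolation=cv2.INTER_CUBIC))
E
```

```text
head [ 455.1 -258.9  135.5] [1.1, 1.1]
head [ 371.6 -227.6  131.9] [1.7, 1.7]
head [ 527.1 -267.9  133.8] [3.2, 3.2]
station [ 367.9 -271.    64.1] [5.4, 5.4]
station [ 444.9 -282.4   60.3] [2.2, 2.2]
station [ 527.7 -304.6   65.1] [1.0, 1.0]
pivot [ 573.1 -323.1   68. ] [6.1, 6.1]
tip [ 618.6 -339.1   77.5] [0.6, 0.6]
[ 444.1 -290.2   -0.2    4. ] -12.63124285208814
[[-4.6  0.3]
 [-0.7 -1.3]
 [ 2.1 -1.4]
 [ 2.   1.2]
 [ 0.3  1. ]
 [ 2.7 -1.5]
 [-0.4 -2. ]
 [-2.   3.1]
 [ 2.1 -0.9]
 [-0.6  1.4]
 [-0.9  1.7]
 [-2.7  1.9]
 [-0.4 -6.2]
 [ 0.1 -0.2]]
(-80, 46, 127) [ 376.1 -227.8  127. ]
(0, 46, 127) [ 454.2 -245.3  127. ]
(80, 46, 127) [ 532.2 -262.8  127. ]
(135, 0, 69) [ 575.9 -319.7   69. ]
(185, 0, 69) [ 624.6 -330.7   69. ]
```

View pics/b.png

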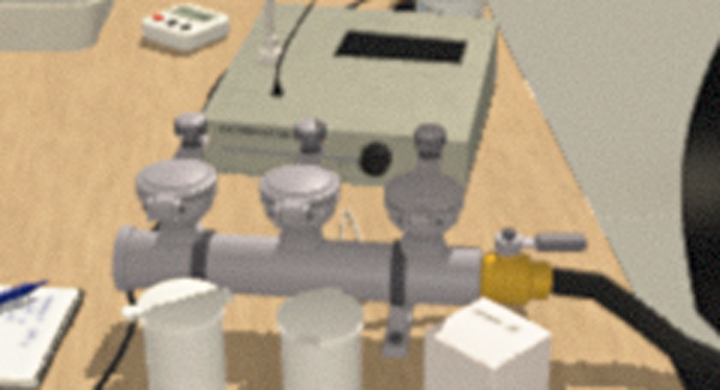

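The side crop shows three caps with heads at about crop (190,125), (310,130) and (430,135), and the lever roughly along the tube at (545,242). The tweezers lie behind the tube. I'll go over it for a wrist view.

apply_moves(
  targets=[
    {"tx": -0.013, "ty": -0.025, "tz": 0.01, "spin": -2},
    {"tx": -0.03, "ty": -0.06, "tz": 0.02, "spin": -4},
    {"tx": -0.045, "ty": -0.1, "tz": 0.035, "spin": -6},
    {"tx": -0.06, "ty": -0.14, "tz": 0.05, "spin": -8},
    {"tx": -0.075, "ty": -0.175, "tz": 0.06, "spin": -10},
    {"tx": -0.09, "ty": -0.205, "tz": 0.07, "spin": -12},
    {"tx": -0.1, "ty": -0.225, "tz": 0.08, "spin": -12.6},
    {"tx": -0.105, "ty": -0.23, "tz": 0.08, "spin": -12.6},
  ],
)

```text
t: 1.5
ee_pos: [519.8, -232.1, 304.2]
orientation: [2.452, 1.959, 0.002]
ft_force: [-0.6, 0.4, 0.1]
width: 88.0
grasp_force: 0.0
```

Run:
```python
from h import *
np.set_printoptions(precision=1,suppress=True)
o=ctrl.get_obs();C=cal('wrist');im=ctrl.get_image('wrist')
print(o['ee_pos'],o['orientation'],ctrl.grip_point_offset,'cam',ray(0,[256,192],C))
for k in ['head_a','cock_pivot','cock_tip','station_a']:
    for r in ctrl.pinpoint(k,'wrist'): print(k,round(r['score'],2),np.array(r['uv']),onz(0,r['uv'],{'h':127,'c':69,'s':60}[k[0]],C))
for m in [(376.1,-227.8,127),(454.2,-245.3,127),(532.2,-262.8,127),(575.9,-319.7,69),(624.6,-330.7,69)]: print(proj(0,m,C))
cv2.imwrite('pics/c.png',im[:,:,::-1])
```

```text
[ 519.8 -232.1  304.2] [2.5 2.  0. ] 18.700000000000003 cam (array([ 535.8, -159.9,  466.3]), array([-0.1, -0.3, -1. ]))
head_a 0.78 [205.1 192.8] [ 457.3 -244.7  127. ]
head_a 0.75 [131.5 193.7] [ 374.8 -227.   127. ]
head_a 0.51 [274.  192.3] [ 534.3 -261.6  127. ]
cock_pivot 0.92 [313.6 210.3] [ 581.5 -316.    69. ]
cock_tip 0.89 [348.1 207.9] [ 627.9 -323.    69. ]
station_a 0.9 [152.6 207.9] [ 364.9 -266.4   60. ]
station_a 0.66 [213.4 212.3] [ 445.5 -291.4   60. ]
station_a 0.63 [270.2 207.5] [ 524.3 -302.1   60. ]
[132.8 194.1]
[202.7 193.9]
[272.4 193.7]
[310.  213.6]
[346.5 213.6]
```

View pics/c.png

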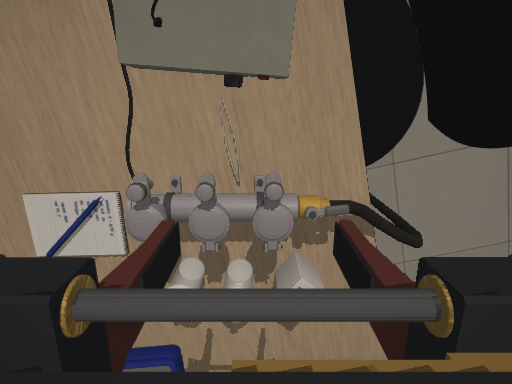

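The wrist view shows the heads at about (131,193), (205,193) and (274,192), the hub at (313,210), and the lever pointing along the tube to (348,208). The tweezers are at (230,140). I'll do a combined fit.

Run:
```python
from fit import *
S,D,W=cal('scene'),cal('side'),cal('wrist')
h=[((201.8,176.3),(223.4,169.8),(205.1,192.8)),((155.8,190.5),(180.8,165.4),(131.5,193.7)),((233,164),(260.3,171.9),(274,192.3))]
st=[((172.8,232.6),(181.7,204.1),(152.6,207.9)),((208.8,217.3),(220.5,207.9),(213.4,212.3)),((247.2,201.7),(263.3,209.6),(270.2,207.5))]
pv=[((269.4,197.5),(288.9,209.2),(313.6,210.3))]
obs=[]
for kk,v in (('head_a',h),('station_a',st),('cock_pivot',pv)):
    for t in v:
        print(kk,*tri([ray(0,u,C) for u,C in zip(t,(S,D,W))]))
        obs+=[(C,kk,u) for u,C in zip(t,(S,D,W))]
print('tip',*tri([ray(0,u,C) for u,C in zip(((289.9,184.6),(313,211),(348.1,207.9)),(S,D,W))]))
p,r=fit(obs,[445,-285,-0.2,0]); print(p,np.degrees(p[2])); print(r.reshape(-1,6))
p2,r=fit([o for o in obs if o[0] is W],[445,-285,-0.2,0]); print(p2,np.degrees(p2[2])); print(r)
for m in [(-80,46,127),(0,46,127),(80,46,127),(135,0,69),(185,0,69),(135,50,69)]: print(m,world(p,m),world(p2,m))
```

```text
head_a [ 459.  -243.8  127.4] [5.8, 3.4, 3.4]
head_a [ 373.8 -223.2  128.8] [1.6, 3.0, 2.3]
head_a [ 532.3 -258.   128. ] [3.8, 5.2, 2.1]
station_a [ 368.  -264.4   60.5] [6.5, 5.2, 3.1]
station_a [ 444.8 -285.5   62.1] [2.9, 2.2, 1.8]
station_a [ 527.8 -299.3   61.7] [3.6, 1.6, 4.2]
cock_pivot [ 579.2 -314.4   61.8] [7.1, 6.8, 2.7]
tip [ 628.1 -322.5   65.7] [6.4, 4.8, 3.1]
[ 446.2 -284.7   -0.2    0.8] -12.013946246995218
[[-5.6  0.3 -0.1 -1.1 -1.8 -0.4]
 [ 1.6 -1.2  2.9  1.6  1.4 -0.6]
 [-1.1  1.   3.1 -1.5 -0.3 -0.5]
 [-0.8 -2.2 -0.8  3.3  2.9  3.3]
 [ 1.2 -1.2  0.4  1.4 -0.2 -1.6]
 [-2.2  1.3 -2.1  1.6  0.8  2.7]
 [-2.  -6.6  0.5 -0.6 -1.7  1.8]]
[ 447.1 -283.1   -0.2    5.1] -11.720928142522569
[[-2.3 -0.8]
 [ 0.  -0.7]
 [ 0.2 -1.3]
 [ 2.2  3.5]
 [-0.3 -1.7]
 [ 1.3  2.3]
 [-0.7  1.2]]
(-80, 46, 127) [ 377.5 -223.1  127. ] [ 378.1 -221.8  127. ]
(0, 46, 127) [ 455.8 -239.7  127. ] [ 456.4 -238.1  127. ]
(80, 46, 127) [ 534.  -256.4  127. ] [ 534.7 -254.3  127. ]
(135, 0, 69) [ 578.2 -312.8   69. ] [ 579.3 -310.5   69. ]
(185, 0, 69) [ 627.2 -323.2   69. ] [ 628.2 -320.7   69. ]
(135, 50, 69) [ 588.7 -263.9   69. ] [ 589.4 -261.6   69. ]
```

Run:
```python
from fit import *
p=np.array([446.4,-284,np.radians(-12)])
def man(w): 
    c,s=np.cos(p[2]),np.sin(p[2]); d=w[:2]-p[:2]; return np.array([c*d[0]+s*d[1],-s*d[0]+c*d[1]])
for n in ['scene','side','wrist']:
    ctrl.get_image(n); C=cal(n)
    for k in ['filter_carton','flip_vial_0']:
      for r in ctrl.pinpoint(k,n):
        if r['score']>.3: w=onz(0,r['uv'],0,C); print(n,k,round(r['score'],2),w,man(w))
    for r in ctrl.outline_of('cock',n)[:1]: 
        ys,xs=np.nonzero(r['pixels']); w=np.array([man(onz(0,(x,y),69,C)) for x,y in zip(xs,ys)]); print(n,r['score'],r['box'],w.min(0),w.max(0), np.polyfit(w[:,0],w[:,1],1))
for m in [(175,-40),(175,-25),(175,-17),(155,40)]: print(m,world(p,(*m,0)))
```

```text
scene filter_carton 0.7 [ 549.9 -441.7    0. ] [ 134.  -132.7]
scene filter_carton 0.47 [687.1 -86.4   0. ] [194.4 243.3]
scene flip_vial_0 0.95 [ 444.1 -426.9    0. ] [  27.5 -140.3]
scene flip_vial_0 0.77 [ 370.3 -396.5    0. ] [ -51.1 -125.8]
scene flip_vial_0 0.35 [ 649.4 -255.1    0. ] [192.5  70.4]
scene 0.67 [267.4, 180.6, 290.3, 193.3] [126.7 -16.6] [184.    6.4] [  0.1 -21. ]
side filter_carton 0.79 [ 537.9 -441.     0. ] [ 122.1 -134.5]
side flip_vial_0 0.91 [ 365.8 -397.3    0. ] [ -55.2 -127.6]
side flip_vial_0 0.88 [ 445.4 -410.5    0. ] [  25.3 -124. ]
side 0.49 [288.3, 206.2, 320.0, 213.4] [126.3 -20.9] [184.8  11.3] [  0.1 -17.2]
wrist filter_carton 0.65 [ 545.8 -442.4    0. ] [ 130.2 -134.3]
wrist flip_vial_0 0.63 [ 448.5 -425.4    0. ] [  31.5 -137.8]
wrist flip_vial_0 0.58 [ 367.1 -399.9    0. ] [ -53.5 -129.9]
wrist 0.62 [306.8, 208.7, 350.0, 224.8] [127.5 -16.8] [187.4   4.6] [  0.1 -20.2]
(175, -40) [ 609.3 -359.5    0. ]
(175, -25) [ 612.4 -344.8    0. ]
(175, -17) [ 614. -337.    0.]
(155, 40) [ 606.3 -277.1    0. ]
```

apply_moves(
  targets=[
    {"tx": 0.02, "ty": -0.03, "tz": 0.0},
    {"tx": 0.045, "ty": -0.065, "tz": 0.0},
    {"tx": 0.07, "ty": -0.1, "tz": -0.02},
    {"tx": 0.085, "ty": -0.13, "tz": -0.06},
    {"tx": 0.085, "ty": -0.134, "tz": -0.1},
    {"tx": 0.085, "ty": -0.134, "tz": -0.14},
    {"tx": 0.085, "ty": -0.134, "tz": -0.17},
    {"tx": 0.085, "ty": -0.134, "tz": -0.18},
  ],
  gripper=1,
)

```text
validation failed for argument at $.ta...
```

Run:
```python
from fit import *
o=ctrl.get_obs();C=cal('wrist');im=ctrl.get_image('wrist')
print(o['ee_pos'],o['width'],o['ft_force'])
for k in ['head_a','cock_pivot','cock_tip']:
    for r in ctrl.pinpoint(k,'wrist'): print(k,round(r['score'],2),np.array(r['uv']),onz(0,r['uv'],{'h':127,'c':69,'s':60}[k[0]],C))
cv2.imwrite('pics/d.png',im[:,:,::-1])
```

```text
[ 520.  -230.   302.7] 88.14469526284515 [ 0.  -0.8 -0.1]
head_a 0.74 [204.1 197.3] [ 454.8 -247.   127. ]
head_a 0.57 [276.5 194.5] [ 536.4 -261.9  127. ]
head_a 0.57 [137.4 195. ] [ 381.2 -227.7  127. ]
cock_pivot 0.74 [314.1 214.9] [ 580.6 -319.4   69. ]
cock_tip 0.66 [351.3 210.5] [ 631.  -324.1   69. ]
cock_tip 0.46 [155.4 210.7] [ 371.3 -266.3   69. ]
```

View pics/d.png

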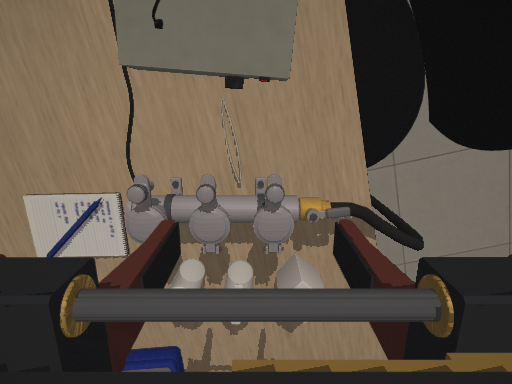

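The move was refused because each row needs a spin value. The picture is unchanged: heads at (137,195), (205,195), (275,193), hub at (314,214). I'll repeat the move with spin included.

apply_moves(
  targets=[
    {"tx": 0.02, "ty": -0.03, "tz": 0.0, "spin": 0},
    {"tx": 0.045, "ty": -0.065, "tz": 0.0, "spin": 0},
    {"tx": 0.07, "ty": -0.1, "tz": -0.02, "spin": 0},
    {"tx": 0.085, "ty": -0.13, "tz": -0.06, "spin": 0},
    {"tx": 0.085, "ty": -0.134, "tz": -0.1, "spin": 0},
    {"tx": 0.085, "ty": -0.134, "tz": -0.14, "spin": 0},
    {"tx": 0.085, "ty": -0.134, "tz": -0.17, "spin": 0},
    {"tx": 0.085, "ty": -0.134, "tz": -0.18, "spin": 0},
  ],
  gripper=1,
)

```text
t: 3.35
ee_pos: [602.9, -362.9, 118.5]
orientation: [-2.447, -1.96, 0.003]
ft_force: [-0.9, 0.1, 0.4]
width: 27.2
grasp_force: 0.0
```

Run:
```python
from fit import *
o=ctrl.get_obs();C=cal('wrist');im=ctrl.get_image('wrist')
print(o['ee_pos'],o['width'],o['ft_force'])
for k in ['head_a','cock_pivot','cock_tip']:
    for r in ctrl.pinpoint(k,'wrist'): print(k,round(r['score'],2),np.array(r['uv']),onz(0,r['uv'],{'h':127,'c':69,'s':60}[k[0]],C))
cv2.imwrite('pics/e.png',im[:,:,::-1])
```

```text
[ 602.9 -362.9  118.5] 27.18410690580009 [-0.9  0.1  0.4]
head_a 0.91 [68.8 76.2] [ 535.5 -260.1  127. ]
cock_pivot 0.9 [206.9 153.5] [ 578.  -316.5   69. ]
cock_pivot 0.55 [124.8 270.7] [ 492.4 -390.5   69. ]
cock_tip 0.76 [278.8 147.1] [ 627.3 -322.9   69. ]
```

View pics/e.png

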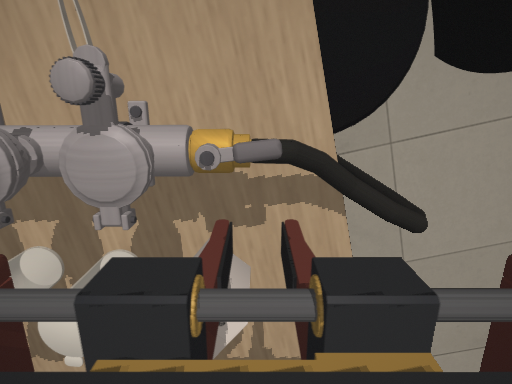

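The hub is at (207,153), the lever tip at (279,147), and the shut fingers are on the hinge side of the lever. Next I descend beside it.

apply_moves(
  targets=[
    {"tx": 0, "ty": 0, "tz": -0.015, "spin": 0},
    {"tx": 0, "ty": 0, "tz": -0.03, "spin": 0},
    {"tx": 0, "ty": 0, "tz": -0.045, "spin": 0},
    {"tx": 0, "ty": 0, "tz": -0.058, "spin": 0},
    {"tx": 0, "ty": 0, "tz": -0.058, "spin": 0},
    {"tx": 0.002, "ty": 0.005, "tz": -0.058, "spin": 0},
    {"tx": 0.003, "ty": 0.01, "tz": -0.058, "spin": 0},
    {"tx": 0.003, "ty": 0.012, "tz": -0.058, "spin": 0},
  ],
  gripper=1,
)

```text
t: 4.35
ee_pos: [608.6, -351.5, 65.4]
orientation: [2.451, 1.964, 0.001]
ft_force: [0.1, -0.6, -0.0]
width: 0.8
grasp_force: 0.0
```

apply_moves(
  targets=[
    {"tx": 0.002, "ty": 0.005, "tz": 0, "spin": 0},
    {"tx": 0.005, "ty": 0.011, "tz": 0, "spin": 0},
    {"tx": 0.009, "ty": 0.018, "tz": 0, "spin": 0},
    {"tx": 0.013, "ty": 0.026, "tz": 0, "spin": 0},
    {"tx": 0.014, "ty": 0.033, "tz": 0, "spin": 0},
    {"tx": 0.014, "ty": 0.04, "tz": 0, "spin": 0},
    {"tx": 0.013, "ty": 0.047, "tz": 0, "spin": 0},
    {"tx": 0.01, "ty": 0.054, "tz": 0, "spin": 0},
  ],
)

```text
t: 5.15
ee_pos: [618.4, -297.5, 64.9]
orientation: [2.451, 1.964, 0.001]
ft_force: [0.7, -2.7, 0.3]
width: 0.5
grasp_force: 1.4
```

apply_moves(
  targets=[
    {"tx": -0.003, "ty": 0.004, "tz": 0, "spin": 0},
    {"tx": -0.006, "ty": 0.008, "tz": 0, "spin": 0},
    {"tx": -0.009, "ty": 0.011, "tz": 0, "spin": 0},
    {"tx": -0.012, "ty": 0.013, "tz": 0, "spin": 0},
    {"tx": -0.014, "ty": 0.014, "tz": 0, "spin": 0},
    {"tx": -0.016, "ty": 0.014, "tz": 0, "spin": 0},
    {"tx": -0.016, "ty": 0.014, "tz": 0, "spin": 0},
    {"tx": -0.016, "ty": 0.014, "tz": 0, "spin": 0},
  ],
)

```text
t: 5.95
ee_pos: [602.3, -283.6, 64.8]
orientation: [-2.452, -1.964, -0.001]
ft_force: [2.3, 1.8, 0.4]
width: 0.5
grasp_force: 1.6
```

Run:
```python
from fit import *
o=ctrl.get_obs();C=cal('wrist');im=ctrl.get_image('wrist')
print(o['ee_pos'],o['width'],o['ft_force'])
for k in ['head_a','cock_pivot','cock_tip']:
    for r in ctrl.pinpoint(k,'wrist'): print(k,round(r['score'],2),np.array(r['uv']),onz(0,r['uv'],{'h':127,'c':69,'s':60}[k[0]],C))
cv2.imwrite('pics/f.png',im[:,:,::-1])
```

```text
[ 602.3 -283.6   64.8] 0.49341900928001775 [2.3 1.8 0.4]
head_a 0.63 [ 64. 289.] [ 534.5 -260.9  127. ]
cock_pivot 0.21 [ 10.9 293.7] [ 454.1 -285.6   69. ]
cock_tip 0.97 [229.3 223.1] [ 590.  -270.6   69. ]
```

View pics/f.png

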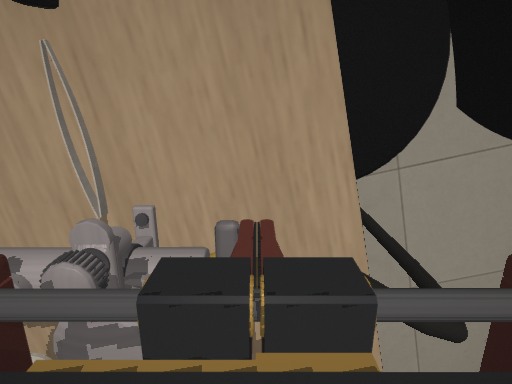

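The lever tip is at (229,223), almost square, with the finger on its right. I'll push further until the stop shows in the force.

apply_moves(
  targets=[
    {"tx": -0.001, "ty": 0, "tz": 0, "spin": 0},
    {"tx": -0.002, "ty": 0, "tz": 0, "spin": 0},
    {"tx": -0.003, "ty": 0.001, "tz": 0, "spin": 0},
    {"tx": -0.004, "ty": 0.001, "tz": 0, "spin": 0},
    {"tx": -0.004, "ty": 0.001, "tz": 0, "spin": 0},
    {"tx": -0.004, "ty": 0.001, "tz": 0, "spin": 0},
    {"tx": -0.004, "ty": 0.001, "tz": 0, "spin": 0},
    {"tx": -0.004, "ty": 0.001, "tz": 0, "spin": 0},
  ],
)

```text
t: 6.95
ee_pos: [602.1, -283.9, 65.1]
orientation: [2.446, 1.959, 0.008]
ft_force: [17.3, 0.8, -8.3]
width: 0.7
grasp_force: 8.0
```

The stop is reached: 17 N and the lever moves no further. I back off, rise, and go over the far head.

apply_moves(
  targets=[
    {"tx": 0.008, "ty": -0.002, "tz": 0, "spin": 0},
    {"tx": 0.016, "ty": -0.003, "tz": 0, "spin": 0},
    {"tx": 0.016, "ty": -0.003, "tz": 0.03, "spin": 0},
    {"tx": 0.016, "ty": -0.003, "tz": 0.06, "spin": 0},
    {"tx": 0.01, "ty": 0.0, "tz": 0.09, "spin": 0},
    {"tx": -0.02, "ty": 0.01, "tz": 0.09, "spin": 0},
    {"tx": -0.045, "ty": 0.017, "tz": 0.09, "spin": 0},
    {"tx": -0.063, "ty": 0.022, "tz": 0.085, "spin": 0},
  ],
)

```text
t: 7.75
ee_pos: [533.1, -260.6, 150.1]
orientation: [-2.451, -1.964, 0.002]
ft_force: [0.2, -0.5, -0.1]
width: 0.6
grasp_force: 0.0
```

Run:
```python
from fit import *
for n in ['scene','side']:
    im=ctrl.get_image(n); C=cal(n)
    for k in ['cock_pivot','cock_tip']:
        for r in ctrl.pinpoint(k,n)[:1]: print(n,k,round(r['score'],2),np.array(r['uv']),onz(0,r['uv'],69,C))
C=cal('wrist');im=ctrl.get_image('wrist'); print(ctrl.get_obs()['ee_pos'])
for k in ['head_a','cock_pivot','cock_tip']:
    for r in ctrl.pinpoint(k,'wrist'): print(k,round(r['score'],2),np.array(r['uv']),onz(0,r['uv'],{'h':127,'c':69,'s':60}[k[0]],C))
cv2.imwrite('pics/g.png',im[:,:,::-1])
```

```text
scene cock_pivot 0.46 [268.5 192.8] [ 575.6 -318.5   69. ]
scene cock_tip 0.47 [256.5 184.4] [ 581.6 -277.3   69. ]
side cock_pivot 0.66 [182.5 273.4] [ 373.3 -492.    69. ]
[ 536.1 -261.5  149.8]
head_a 0.95 [256.5 221.5] [ 536.3 -261.4  127. ]
head_a 0.83 [  5.4 224. ] [ 378.4 -227.7  127. ]
head_a 0.74 [129.  221.5] [ 456.5 -243.5  127. ]
cock_pivot 0.66 [320.1 245.8] [ 579.9 -317.8   69. ]
cock_tip 0.67 [  2.9 224.9] [ 321.5 -240.    69. ]
cock_tip 0.55 [320.6 189.6] [ 588.6 -268.1   69. ]
cock_tip 0.21 [ 76.5 243.3] [ 375.8 -269.6   69. ]
```

View pics/g.png

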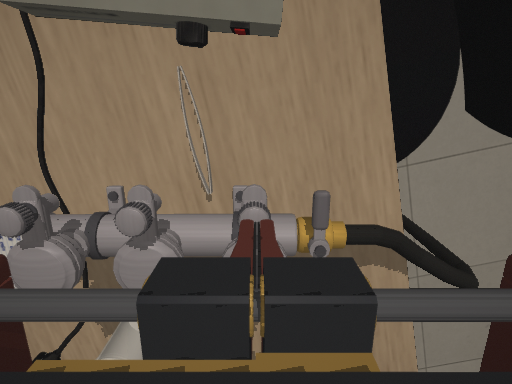

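The lever tip is at (320,190) and the hub at (320,246), so the lever is square across the tube and shut. The fingertips are over the far head at (256,222). I press down.

apply_moves(
  targets=[
    {"tx": 0.001, "ty": 0, "tz": -0.01, "spin": 0},
    {"tx": 0.001, "ty": 0, "tz": -0.018, "spin": 0},
    {"tx": 0.001, "ty": 0, "tz": -0.022, "spin": 0},
    {"tx": 0.001, "ty": 0, "tz": -0.024, "spin": 0},
    {"tx": 0.001, "ty": 0, "tz": -0.026, "spin": 0},
    {"tx": 0.001, "ty": 0, "tz": -0.027, "spin": 0},
    {"tx": 0.001, "ty": 0, "tz": -0.027, "spin": 0},
    {"tx": 0.001, "ty": 0, "tz": -0.027, "spin": 0},
  ],
)

```text
t: 9.05
ee_pos: [536.0, -261.0, 122.9]
orientation: [2.452, 1.964, 0.0]
ft_force: [-0.9, 0.8, 1.3]
width: 0.8
grasp_force: 0.9
```

Gives under the finger at about 1.3 N. I'll confirm that it is contact by bottoming out slightly.

apply_moves(
  targets=[
    {"tx": 0, "ty": 0, "tz": -0.001, "spin": 0},
    {"tx": 0, "ty": 0, "tz": -0.002, "spin": 0},
    {"tx": 0, "ty": 0, "tz": -0.003, "spin": 0},
    {"tx": 0, "ty": 0, "tz": -0.003, "spin": 0},
    {"tx": 0, "ty": 0, "tz": -0.003, "spin": 0},
    {"tx": 0, "ty": 0, "tz": -0.003, "spin": 0},
    {"tx": 0, "ty": 0, "tz": -0.003, "spin": 0},
    {"tx": 0, "ty": 0, "tz": -0.003, "spin": 0},
  ],
)

```text
t: 9.85
ee_pos: [536.4, -261.1, 121.7]
orientation: [2.451, 1.964, 0.001]
ft_force: [-5.6, 3.5, 17.2]
width: 0.4
grasp_force: 8.5
```

It bottoms out exactly 5 mm down, so the far station (+80) is the loose one. I rise, half-open, descend around the head and grip.

apply_moves(
  targets=[
    {"tx": 0, "ty": 0, "tz": 0.01, "spin": 0},
    {"tx": 0, "ty": 0, "tz": 0.025, "spin": 0},
    {"tx": 0, "ty": 0, "tz": 0.03, "spin": 0},
    {"tx": 0, "ty": 0, "tz": 0.03, "spin": 0},
    {"tx": 0, "ty": 0, "tz": 0.03, "spin": 0},
    {"tx": 0, "ty": 0, "tz": 0.03, "spin": 0},
    {"tx": 0, "ty": 0, "tz": 0.03, "spin": 0},
    {"tx": 0, "ty": 0, "tz": 0.03, "spin": 0},
  ],
  gripper=0,
)

```text
t: 10.65
ee_pos: [535.8, -260.9, 149.2]
orientation: [-2.451, -1.964, 0.001]
ft_force: [-0.1, 0.6, -0.4]
width: 43.9
grasp_force: 0.0
```

Run:
```python
from fit import *
C=cal('wrist');im=ctrl.get_image('wrist');o=ctrl.get_obs(); print(o['ee_pos'],o['width'])
for r in ctrl.pinpoint('head_a','wrist'): print(round(r['score'],2),np.array(r['uv']),onz(0,r['uv'],127,C))
cv2.imwrite('pics/i.png',im[:,:,::-1])
```

```text
[ 535.8 -260.9  149.3] 43.972941323777654
0.92 [128.8 222.8] [ 456.  -243.5  127. ]
0.7 [  4.5 228.6] [ 376.5 -229.8  127. ]
0.58 [254.2 220.6] [ 534.7 -259.5  127. ]
```

View pics/i.png

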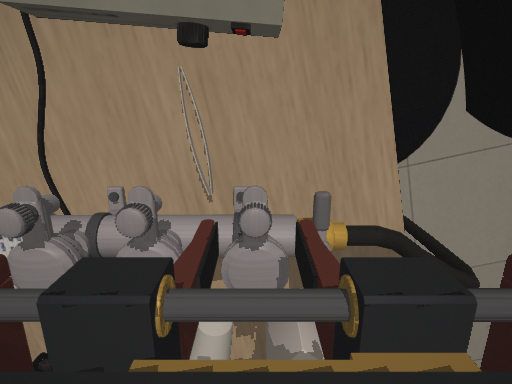

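The head is at (255,220), centred between the open fingers. I descend and close.

apply_moves(
  targets=[
    {"tx": 0, "ty": 0.001, "tz": -0.01, "spin": 0},
    {"tx": 0, "ty": 0.001, "tz": -0.02, "spin": 0},
    {"tx": 0, "ty": 0.001, "tz": -0.03, "spin": 0},
    {"tx": 0, "ty": 0.001, "tz": -0.038, "spin": 0},
    {"tx": 0, "ty": 0.001, "tz": -0.038, "spin": 0},
    {"tx": 0, "ty": 0.001, "tz": -0.038, "spin": 0},
    {"tx": 0, "ty": 0.001, "tz": -0.038, "spin": 0},
    {"tx": 0, "ty": 0.001, "tz": -0.038, "spin": 0},
  ],
)

```text
t: 11.55
ee_pos: [536.3, -260.1, 112.1]
orientation: [2.451, 1.964, 0.001]
ft_force: [-0.4, 0.5, 0.6]
width: 43.7
grasp_force: 0.0
```

apply_moves(
  targets=[
    {"tx": 0, "ty": 0, "tz": 0, "spin": 0},
    {"tx": 0, "ty": 0, "tz": 0, "spin": 0},
    {"tx": 0, "ty": 0, "tz": 0, "spin": 0},
    {"tx": 0, "ty": 0, "tz": 0, "spin": 0},
    {"tx": 0, "ty": 0, "tz": 0, "spin": 0},
    {"tx": 0, "ty": 0, "tz": 0, "spin": 0},
    {"tx": 0, "ty": 0, "tz": 0, "spin": 0},
    {"tx": 0, "ty": 0, "tz": 0, "spin": 0},
  ],
  gripper=1,
)

```text
t: 12.35
ee_pos: [535.0, -259.7, 111.3]
orientation: [-2.45, -1.963, 0.002]
ft_force: [-5.6, 0.4, 0.6]
width: 21.0
grasp_force: 30.0
```

Gripped (21 mm, 30 N). I lift along the arc, a first part to about 20°.

apply_moves(
  targets=[
    {"tx": -0.001, "ty": -0.001, "tz": 0.004, "spin": 0},
    {"tx": -0.0015, "ty": -0.002, "tz": 0.007, "spin": 0},
    {"tx": -0.002, "ty": -0.003, "tz": 0.0105, "spin": 0},
    {"tx": -0.002, "ty": -0.0045, "tz": 0.0136, "spin": 0},
    {"tx": -0.0025, "ty": -0.006, "tz": 0.017, "spin": 0},
    {"tx": -0.003, "ty": -0.0075, "tz": 0.02, "spin": 0},
    {"tx": -0.003, "ty": -0.009, "tz": 0.023, "spin": 0},
    {"tx": -0.0035, "ty": -0.011, "tz": 0.026, "spin": 0},
  ],
)

```text
t: 13.15
ee_pos: [532.4, -271.0, 137.9]
orientation: [-2.452, -1.964, 0.0]
ft_force: [-1.5, 3.3, -2.6]
width: 20.6
grasp_force: 30.0
```

apply_moves(
  targets=[
    {"tx": -0.001, "ty": -0.0042, "tz": 0.006, "spin": 0},
    {"tx": -0.002, "ty": -0.0087, "tz": 0.0113, "spin": 0},
    {"tx": -0.003, "ty": -0.0138, "tz": 0.0165, "spin": 0},
    {"tx": -0.004, "ty": -0.0192, "tz": 0.0208, "spin": 0},
    {"tx": -0.0053, "ty": -0.025, "tz": 0.025, "spin": 0},
    {"tx": -0.0066, "ty": -0.031, "tz": 0.0283, "spin": 0},
    {"tx": -0.008, "ty": -0.0375, "tz": 0.0312, "spin": 0},
    {"tx": -0.0094, "ty": -0.0442, "tz": 0.0336, "spin": 0},
  ],
)

```text
t: 13.95
ee_pos: [522.6, -315.4, 171.8]
orientation: [-2.451, -1.964, 0.0]
ft_force: [-5.2, 3.6, 0.7]
width: 21.2
grasp_force: 30.0
```

apply_moves(
  targets=[
    {"tx": 0, "ty": 0, "tz": 0, "spin": 0},
    {"tx": 0, "ty": 0, "tz": 0, "spin": 0},
    {"tx": 0, "ty": 0, "tz": 0, "spin": 0},
    {"tx": 0, "ty": 0, "tz": 0, "spin": 0},
    {"tx": 0, "ty": 0, "tz": 0, "spin": 0},
    {"tx": 0, "ty": 0, "tz": 0, "spin": 0},
    {"tx": 0, "ty": 0, "tz": 0, "spin": 0},
    {"tx": 0, "ty": 0, "tz": 0, "spin": 0},
  ],
)

```text
t: 14.75
ee_pos: [522.6, -315.6, 171.8]
orientation: [-2.452, -1.964, 0.001]
ft_force: [-5.2, 2.8, 2.5]
width: 21.3
grasp_force: 30.0
```

Run:
```python
from h import *
a=ctrl.get_image('scene')[100:280,120:330,::-1]; b=ctrl.get_image('side')[100:280,130:340,::-1]
cv2.imwrite('pics/j.png',cv2.resize(np.hstack([a,b]),None,fx=1.9,fy=1.9,interpolation=cv2.INTER_CUBIC))
C=cal('wrist');ctrl.get_image('wrist');np.set_printoptions(precision=1,suppress=True)
for k in ['cock_pivot','cock_tip']:
  for n in ['wrist','side','scene']:
    for r in ctrl.pinpoint(k,n)[:1]: print(n,k,r['score'],onz(n,r['uv'],69))
o=ctrl.get_obs();print(o['ee_pos'],o['ft_force'],o['width'],o['t'])
```

```text
wrist cock_pivot 0.94 [ 579.6 -318.2   69. ]
side cock_pivot 0.73 [548.6 -69.4  69. ]
scene cock_pivot 0.66 [ 579.5 -318.8   69. ]
wrist cock_tip 0.69 [ 588.9 -271.2   69. ]
side cock_tip 0.55 [ 587.9 -265.6   69. ]
scene cock_tip 0.49 [ 598.6 -265.1   69. ]
[ 522.6 -315.6  171.8] [-6.   2.3  1.9] 20.82354542508793 15.2
```

View pics/j.png

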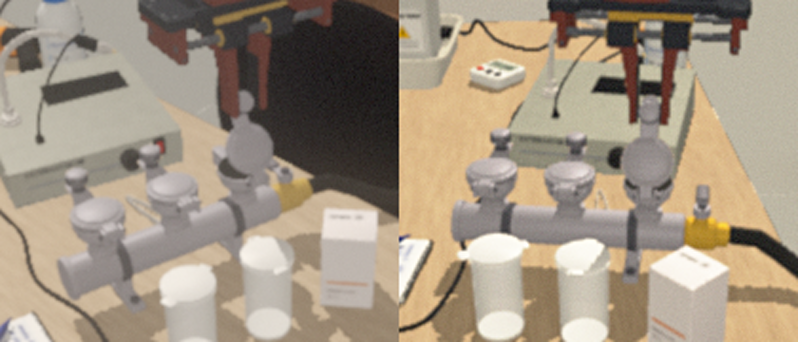

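The far cap stands open at about 60°, disc at (250,147) on the left and (648,158) on the right, with its bolt between the fingers. The lever is still square and the bystanders haven't moved. I'm handing in the job.

```bash
python3 -c "
from workcell import ctrl
print(ctrl.close_job())"
```

```text
the job is handed in; nothing more can be done
None
```

The vacuum cock is shut to its stop, the loose bolt was the first one pressed, at the far station next to the cock (+80 mm), and the job was handed in with that cap held open at about 60° in the fingers; the other two bolts were never touched, and the vials, carton and tweezers were not moved.

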